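# Offer up a blind roller with the spirit level on it

## Robot

A 7-joint arm with a two-finger parallel gripper is mounted at the origin on a cart in front of the work surface, level with it; the furniture and walls round the work are solid. World frame = base frame: x ahead of the robot, y to its left, z up, the work surface at z = 0. Lengths are in mm, angles in rad, forces in N, time in s.
With the tool pointing down it reaches from about 400 to 850 mm from the base axis. Payload 10.4 kg.
Tool frame: the origin (TCP) lies at the very end of the fingers, on their centre line; the grasp point (between the pads) lies 19 mm behind it; x points along the fingers, y is the direction in which the jaws open and shut, and the axes are right-handed (so a half turn about x gives the same grasp; the last joint's range is limited). The gripper opens to 87 mm and grips with 3 to 60 N. Pads are 19 mm wide; open, the fingers measure 117 mm over their backs; the gripper's body (75 mm by 190 mm) begins 51 mm behind the grasp point.
Start: joints at [-1.338, 0.332, -0.065, 1.46, 0.022, 1.35, -0.088], TCP at [158.123, 604.689, 222.576] pointing down, gripper open.
Joint ranges: [-2.6, 2.6], [-0.5, 2.12], [-1.47, 1.34], [0.16, 2.42], [-1.27, 4.41], [0.06, 2.06], [-2.6, 2.6]. Speed limits (rad/s): [2.22, 2.22, 2.79, 2.79, 3.14, 3.14, 3.14].

## Interface

Orientations are given as a unit quaternion [w, x, y, z].
In Python, from workcell import bot, status, viewer gives the robot as it stands. Calls block until the motion is done:
- bot.move_ptp(position, orientation): joint-space move of the TCP to a pose.
- bot.move_l(position, rotation=None, feed=150, force_limit=None): straight line of the TCP; rotation=None keeps the orientation; feed is the mean speed in mm/s. With force_limit (N) it stops when the force on the tool has changed by that much, and returns True; else False.
- bot.move_j(angles): joint-space move.
- bot.set_gripper(opening, grip_force=None): finger opening in mm; grip_force is the grip in N (None keeps the last); returns when the fingers have stopped.
- bot.pause(seconds).
- bot.ik(position, orientation): joint angles nearest the present ones, or None.
- status.state(): the state.
- viewer.get_image(name): name is "scene" or "top" or "wrist"; returns (picture, depth): 420x560x3 uint8, red, green, blue; 420x560 float32, mm along the optical axis (not along the pixel's ray), 0 where there is no reading.
- viewer.get_calibration(name): a dict with "vertical_fov" (degrees; the focal length in pixels is half the picture's height over the tangent of half this angle, whatever the lens; pixels are square), "cx", "cy" (the principal point, pixels), "cam_to_world" (4x4, takes a point from camera to world coordinates); the wrist camera has in their place "T_tool_cam" (4x4, takes a point from camera to tool coordinates, whose origin is the TCP and whose axes are the tool frame's). Camera axes: x right, y down, z forward; pixel columns grow to the right and rows downward; lengths in mm; the calibration is good to about 2 mm. A picture is of the moment at which its call begins: read the wrist's pose just before it. get_calibration takes no time and is no camera call.
A pose or a line that the arm cannot do raises bot.Unreachable and nothing moves.
- bot.finish_job(): hands the job in, once; it reports no verdict.
The state is a dict: "clock": time; "joint_positions": joint angles; "dq": joint speeds; "effort": joint torques, N m; "tcp_pos": TCP position; "tcp_rot": TCP orientation; "ft_force": force on the tool from outside, world axes, zero at the start; "ft_torque": the same for the moment, N m; "gripper_width": finger opening in mm.
Only numpy, scipy, OpenCV 4.12 (cv2) and the standard library are available. Lean on these libraries where they do the work, as an engineer would, in place of code of your own. Each camera call takes 0.05 s, during which the arm holds its last target.

## Task

Get the roller-blind tube ready to offer up level: draw the bolt on its stand fully back, and stand the short spirit level upright on top of the tube, groove along it, on the half away from the chain drive so that it balances the drive's weight, while the tube still lies in its brackets. Then grip the tube and lift it out of the brackets with the spirit level still standing on it, until it is about 15 cm above where it lay, and finish there, still holding it level and steady in the air. Leave the other things on the bench where they are.

Things in the scene. Friction and masses are not known exactly. Their poses are not given: they have to be found in the camera images.
- stand: Fixed roller stand: plywood board 120 x 470 mm (top at 17 mm) with two upright steel brackets 400 mm apart along y; each has a U slot 12 mm wide, open at its top 90 mm above the bench. Origin: on the bench under the tube's middle; z up, x away from the robot, y to its left along the tube (at yaw 0); bolt at the -y bracket. The roller's pins lie in the slots, axis 72 mm above the bench.
- roller: Loose blind roller, about 0.26 kg: bare aluminium tube 32 mm in diameter, 370 mm long; origin mid-tube on its axis, y along it. At -y a round chain drive 48 mm across (tabs to 29 mm) and a square pin, at +y an end cap 45 mm across and a round pin; 9 mm pins, 1.5 mm play in the slots: it lifts only straight up, and not while the bolt is closed. Alone it balances 29 mm from the origin towards -y.
- bolt (a joint): Slide bolt on the bracket at the stand's -y end. 0 = closed (bolt lies over the pin), 0.028 m = fully drawn back; it slides along the stand's -x axis, needs about 2 N and stays where it is left.
- bolt_knob (a point): Point on the axis of the bolt's upright black knob, 10 mm below the knob's top and 25 mm above its foot; the knob is 11 to 12 mm thick. The bolt's guides and the bracket plate are 29 mm or more below this point, the chain drive beside it 23 mm below. Axes as the stand's; the point moves with the bolt.
- level: Short spirit level, aluminium with black ends, 24 mm thick (x), 110 long (y), 42 high (z), 0.065 kg; starts on the bench. Origin: centre of its underside, which has a shallow V groove along y. Seated on the tube its origin is 12.5 mm above the tube's axis; only friction stops it rolling off sideways. Set near the middle of the +y half it balances the drive and leaves mid-tube free to grip.
- spare_cap: Bystander: white tube end cap, 45 mm across, 26 mm high; leave alone. Origin: centre of its underside.
- spare_sprocket: Bystander: white chain wheel, 39 mm across, 18 mm high; leave alone. Origin: centre of its underside.
- tin: Bystander: round brown tin, 62 mm across, 23 mm high; leave alone. Origin: centre of its underside.
There are look-alikes about, which are no part of the job. Several things have the shape of the level; the one meant has the colours described above.

How it is judged:
By the outcome, as a careful person would: the job done as asked, in the order asked, and still so for the second after the job is handed in, while the arm keeps its last pose, push and grip.
It also fails if it takes over 67 s, if anything falls off the work surface, if the arm or the gripper's body presses on something with over 40 N, if the wrist force passes 120 N, or if a joint passes its speed limit or range.

## Working session

There is one attempt and no reset: what is moved stays moved. The work goes in short steps, each a Python script; the robot and the scene stay as the last script left them, time stands still between calls to the robot, and variables do not carry over. Pictures are saved under pics/ and viewed, and the job is handed in when it is done.

```bash
ls; mkdir -p pics; python3 - <<'E'
from workcell import bot,status,viewer
import cv2
print(status.state())
for n in ("scene","top","wrist"):
    im,d=viewer.get_image(n); cv2.imwrite(f"pics/{n}0.png",im[:,:,::-1]); print(n,viewer.get_calibration(n),(d>0).mean())
    import numpy as np; np.save(f"pics/{n}0.npy",d)
E
```

```text
pics
{'clock': 0.0, 'joint_positions': array([-1.33761947,  0.33287613, -0.06469643,  1.46092965,  0.02159916,
        1.34989332, -0.08850146]), 'dq': array([-0.001376  , -0.00118135,  0.00057247,  0.00015834, -0.00227862,
        0.000241  ,  0.00091358]), 'effort': array([-2.03843506e-04, -6.23271561e+01,  2.41528504e-02, -3.89905035e+01,
       -6.14787801e-02,  3.96289013e-02,  1.40792508e-04]), 'tcp_pos': array([158.03396925, 604.29655391, 221.75683816]), 'tcp_rot': array([ 0.70129196,  0.08968173,  0.70137337, -0.09067614]), 'ft_force': array([-1.22409221e+00, -3.10663128e-04,  3.22537627e-01]), 'ft_torque': array([-0.00052722,  0.0217089 , -0.03847228]), 'gripper_width': 87.15286863271227}
scene {'vertical_fov': 45.12862840297262, 'cx': 281.8704722716695, 'cy': 212.3390718372368, 'cam_to_world': array([[ 6.38037531e-01, -2.86091886e-01,  7.14884286e-01,
        -5.00794320e+02],
       [-7.69928024e-01, -2.50186071e-01,  5.87041538e-01,
        -6.29411386e+02],
       [ 1.09062706e-02, -9.24963979e-01, -3.79898263e-01,
         6.62150803e+02],
       [ 0.00000000e+00,  0.00
[... 312 characters left out ...]
1.18985661e-02,
         1.96914226e+02],
       [ 1.27225681e-02, -4.89802553e-02, -9.98718715e-01,
         1.26012060e+03],
       [ 0.00000000e+00,  0.00000000e+00,  0.00000000e+00,
         1.00000000e+00]])} 0.9961607142857143
wrist {'vertical_fov': 63.69248805776486, 'cx': 281.4744859751994, 'cy': 211.41451587087988, 'T_tool_cam': array([[ 4.59984084e-04, -2.56359403e-01,  9.66581422e-01,
        -1.61724096e+02],
       [ 9.99999888e-01,  2.22779970e-04, -4.16801196e-04,
        -2.47682052e-01],
       [-1.08484075e-04,  9.66581505e-01,  2.56359477e-01,
        -6.94682569e+01],
       [ 0.00000000e+00,  0.00000000e+00,  0.00000000e+00,
         1.00000000e+00]])} 0.9960076530612245
```

View pics/scene0.png

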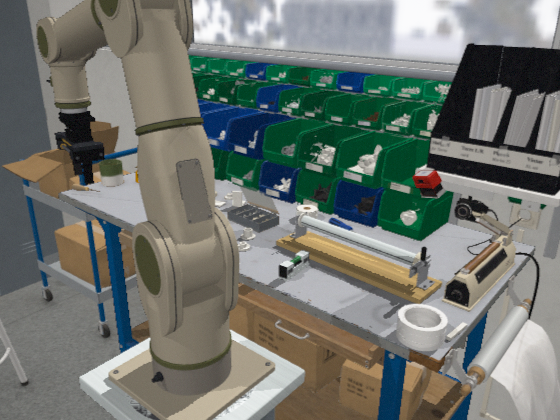

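View pics/top0.png

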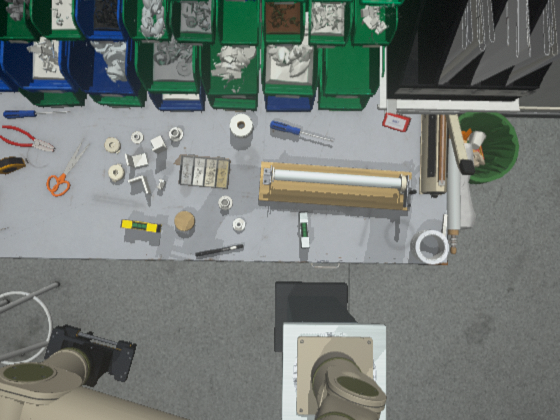

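View pics/wrist0.png

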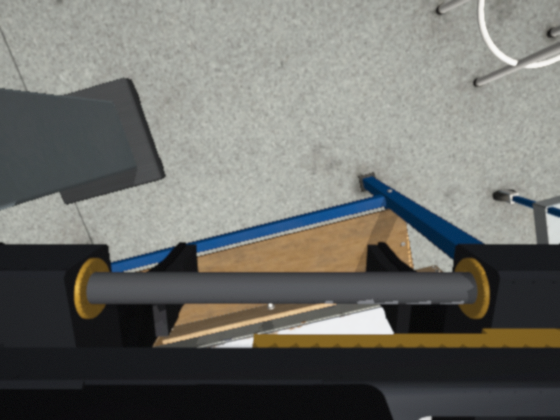

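```bash
cat > h.py <<'E'
import numpy as np, cv2
from scipy.spatial.transform import Rotation as R
def K(cal,h=420):
    f=h/2/np.tan(np.radians(cal["vertical_fov"])/2); return f,cal["cx"],cal["cy"]
def quat(r): q=r.as_quat(); return [q[3],q[0],q[1],q[2]]
def rot(q): return R.from_quat([q[1],q[2],q[3],q[0]])
def camT(cal,st=None):
    if "cam_to_world" in cal: return cal["cam_to_world"]
    T=np.eye(4);T[:3,:3]=rot(st["tcp_rot"]).as_matrix();T[:3,3]=st["tcp_pos"]
    return T@cal["T_tool_cam"]
def unproj(cal,T,u,v,d):
    f,cx,cy=K(cal); u,v,d=map(np.asarray,(u,v,d))
    p=np.stack([(u-cx)/f*d,(v-cy)/f*d,d],-1); return p@T[:3,:3].T+T[:3,3]
def proj(cal,T,P):
    f,cx,cy=K(cal); p=(np.atleast_2d(P)-T[:3,3])@T[:3,:3]
    return np.c_[p[:,0]/p[:,2]*f+cx,p[:,1]/p[:,2]*f+cy]
def onplane(cal,T,u,v,z):
    a=unproj(cal,T,u,v,1.0);o=T[:3,3];k=(z-o[2])/(a-o)[2];return o+k*(a-o)
def down(yaw): # tool x down, tool y at angle yaw in world
    y=np.array([np.cos(yaw),np.sin(yaw),0]);x=np.array([0,0,-1.]);return R.from_matrix(np.c_[x,y,np.cross(x,y)])
E
python3 - <<'E'
from h import *
from workcell import viewer
cal=viewer.get_calibration("top");d=np.load("pics/top0.npy");im=cv2.imread("pics/top0.png")
T=camT(cal)
for n,(u,v) in dict(level=(304,230),levend=(303,215),levend2=(305,245),yel=(141,226),red=(396,121),tubeR=(400,180),tubeL=(280,175),tin=(184,220),cap=(224,203),spr=(238,224)).items():
    print(n,unproj(cal,T,u,v,d[v,u]).round(0))
c=cv2.resize(im[110:260,250:430],None,fx=4.4,fy=4.4,interpolation=cv2.INTER_CUBIC);cv2.imwrite("pics/crop1.png",c[:600,:800])
s=cv2.imread("pics/scene0.png")
c=cv2.resize(s[190:310,220:440],None,fx=3.6,fy=3.6,interpolation=cv2.INTER_CUBIC);cv2.imwrite("pics/crop2.png",c[:600,:800])
E
```

```text
level [440. 101.  42.]
levend [485. 105.  38.]
levend2 [395.  98.  42.]
yel [444. 591.  43.]
red [ 721. -110.  259.]
tubeR [ 592. -176.   82.]
tubeL [600. 177.  89.]
tin [464. 467.  25.]
cap [519. 348.   7.]
spr [455. 304.  -3.]
```

View pics/crop1.png

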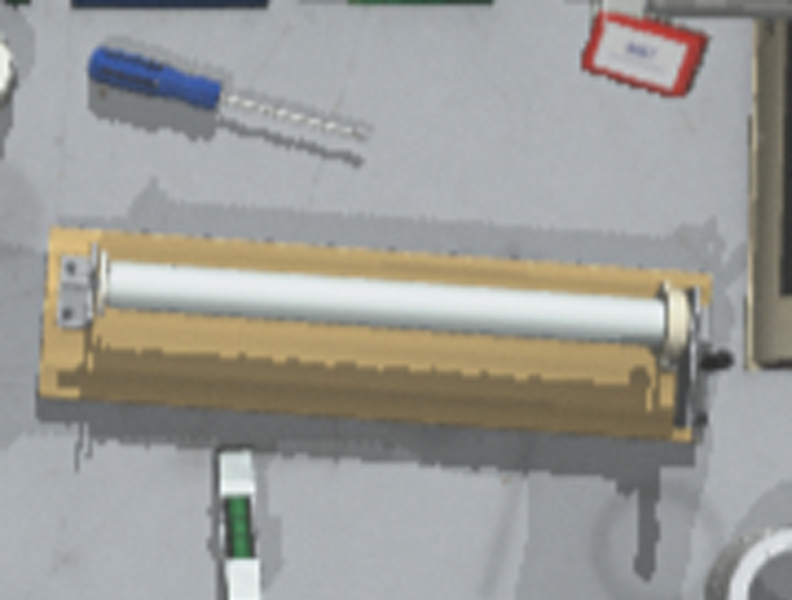

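View pics/crop2.png

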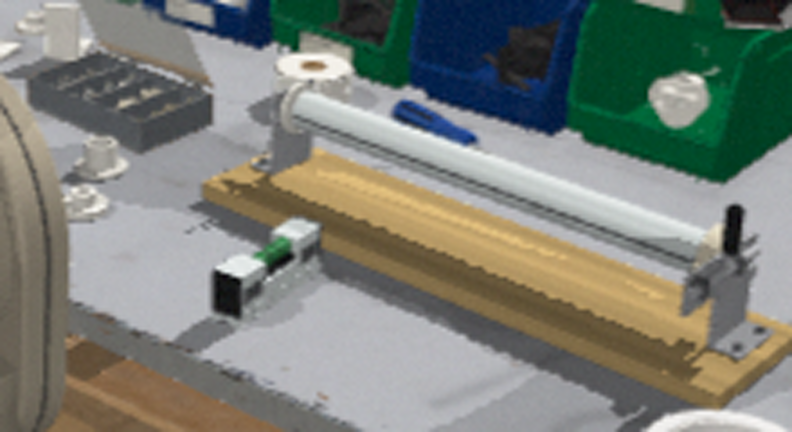

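Candidates for the level (top view): (304,230) aluminium with black ends and green vial, (141,226) yellow with black ends, and (219,250) all dark. I choose (304,230): the scene crop at (293,264) shows a silver body with a black end face. Next is a wrist view for measurement.

```bash
cat >> h.py <<'E'
def snap(name,tag):
    from workcell import status,viewer
    st=status.state(); im,d=viewer.get_image(name)
    cv2.imwrite(f"pics/{tag}.png",im[:,:,::-1]); cal=viewer.get_calibration(name)
    np.savez(f"pics/{tag}.npz",d=d,T=camT(cal,st),im=im[:,:,::-1]); return im[:,:,::-1],d,cal,camT(cal,st)
def load(tag):
    z=np.load(f"pics/{tag}.npz"); return z["im"],z["d"],z["T"]
E
python3 - <<'E'
from h import *
from workcell import bot,status
for yaw in (90,-90,0,180,-4,176):
  for p in ([560,0,300],[600,-215,250],[440,101,150],[600,0,60]):
    q=bot.ik(p,quat(down(np.radians(yaw)))); print(yaw,p,None if q is None else q.round(2))
bot.move_ptp([555,-20,300],quat(down(np.pi/2)))
print(status.state()["clock"],status.state()["tcp_pos"]); snap("wrist","w1")
bot.move_l([470,-40,300]);snap("wrist","w2");print(status.state()["clock"],status.state()["tcp_pos"])
E
```

```text
90 [560, 0, 300] [-0.71  0.17  0.73  1.55 -0.12  1.47  1.59]
90 [600, -215, 250] [-0.38  0.46  0.93  1.42 -0.37  1.44  2.11]
90 [440, 101, 150] [-0.78 -0.01  0.46  2.01  0.01  1.14  1.24]
90 [600, 0, 60] [-0.57  0.48  0.63  1.74 -0.32  1.03  1.74]
-90 [560, 0, 300] [-0.75  0.18  0.77  1.55 -0.13  1.47 -1.54]
-90 [600, -215, 250] [-0.49  0.55  1.13  1.43 -0.5   1.47 -0.94]
-90 [440, 101, 150] [-0.83 -0.02  0.51  2.02  0.01  1.14 -1.9 ]
-90 [600, 0, 60] [-0.69  0.53  0.79  1.74 -0.42  1.05 -1.32]
0 [560, 0, 300] [-0.71  0.17  0.72  1.55 -0.12  1.47  0.02]
0 [600, -215, 250] [-0.51  0.58  1.19  1.43 -0.54  1.48  0.66]
0 [440, 101, 150] [-0.82 -0.02  0.5   2.02  0.01  1.14 -0.33]
0 [600, 0, 60] [-0.61  0.49  0.68  1.74 -0.35  1.04  0.19]
180 [560, 0, 300] None
180 [600, -215, 250] [-0.5   0.57  1.16  1.43 -0.52  1.48 -2.49]
180 [440, 101, 150] None
180 [600, 0, 60] [ 0.81  0.8  -1.25  1.66  0.79  1.28  2.54]
-4 [560, 0, 300] [-0.71  0.17  0.72  1.55 -0.12  1.47 -0.05]
-4 [600, -215, 250] [-0.51  0.59  1.19  1.43 -0.54  1.48  0.59]
-4 [440, 101, 150] [-0.82 -0.02  0.5   2.02  0.01  1.14 -0.4 ]
-4 [600, 0, 60] [-0.62  0.49  0.69  1.74 -0.36  1.04  0.13]
176 [560, 0, 300] None
176 [600, -215, 250] [-0.5   0.57  1.16  1.43 -0.52  1.48 -2.56]
176 [440, 101, 150] None
176 [600, 0, 60] [ 0.81  0.8  -1.25  1.66  0.79  1.28  2.47]
2.7833 [555.05687321 -19.01501238 299.8284357 ]
3.6167 [470.5784454  -39.56928355 300.00470276]
```

```bash
ls pics
```

```text
crop1.png
crop2.png
scene0.npy
scene0.png
top0.npy
top0.png
w1.npz
w1.png
w2.npz
w2.png
wrist0.npy
wrist0.png
```

View pics/w1.png

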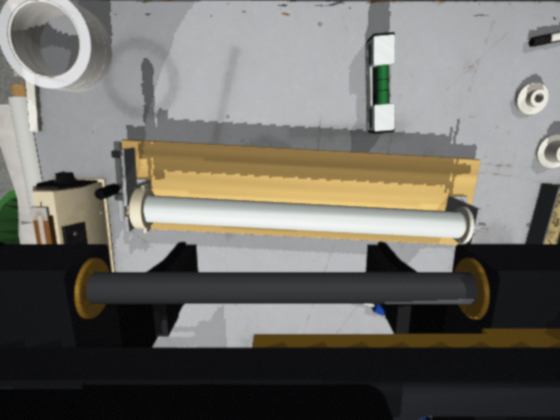

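View pics/w2.png

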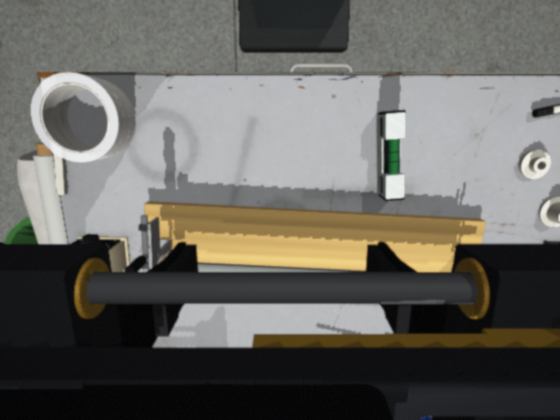

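w1: the level spans (368–396, 33–132), its top white and green between black end faces. The knob is at about (108,190), leaning away to the left by perspective. The tube runs (150,208)–(465,220). In w2 the level is at (393,155). A third view further out will give the tube and knob a second sight line.

```bash
python3 - <<'E'
from h import *
from workcell import bot,status
bot.move_l([640,-110,300],feed=250);snap("wrist","w3");print(status.state()["clock"],status.state()["tcp_pos"])
E
python3 - <<'E'
from h import *
for t in ("w1","w3"):
    im,d,T=load(t); s=cv2.resize(im[:250],None,fx=1.4,fy=1.4,interpolation=cv2.INTER_CUBIC)
    cv2.imwrite(f"pics/{t}c.png",s)
im,d,T=load("w1"); cv2.imwrite("pics/w1knob.png",cv2.resize(im[120:250,60:190],None,fx=4.5,fy=4.5,interpolation=cv2.INTER_CUBIC))
E
```

```text
4.55 [ 639.50146132 -109.63023762  300.17331468]
```

View pics/w3c.png

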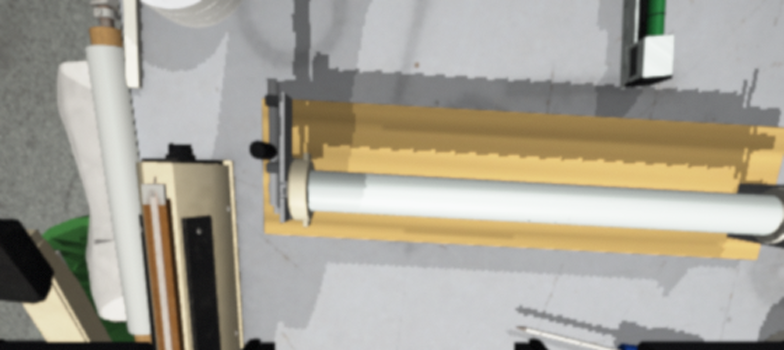

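View pics/w1knob.png

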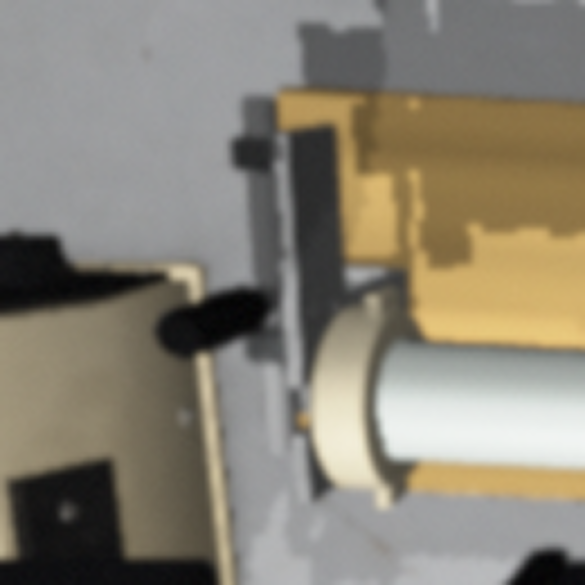

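```bash
cat > an.py <<'E'
from h import *
from workcell import viewer
cal=viewer.get_calibration("wrist")
def cloud(t,rmax=235):
    im,d,T=load(t); v,u=np.mgrid[0:rmax,0:560]
    P=unproj(cal,T,u,v,d[:rmax]); return P,im[:rmax],d[:rmax],T,u,v
E
python3 - <<'E'
from an import *
from scipy.optimize import least_squares
for t in ("w1","w2","w3"):
    P,im,d,T,u,v=cloud(t); ok=d>0
    m=ok&(abs(P[...,2])<6)&(P[...,0]>450)&(P[...,0]<520)&(abs(P[...,1])<50)
    print(t,"bench z",np.median(P[m][:,2]) if m.any() else None, m.sum())
    m=ok&(P[...,2]>62)&(P[...,2]<100)&(abs(P[...,1]-10)<140)&(P[...,0]>560)&(P[...,0]<640)
    Q=P[m]
    if len(Q)>300:
        # axis: x=a+b*y, z=c+e*y, r=16
        def f(p):
            dx=Q[:,0]-p[0]-p[1]*Q[:,1];dz=Q[:,2]-p[2]-p[3]*Q[:,1];return np.hypot(dx/np.hypot(1,p[1]),dz)-16
        r=least_squares(f,[600,0.03,72,0],loss="soft_l1");print(t,"tube",r.x,len(Q),np.abs(r.fun).mean())
    m=ok&(P[...,2]>36)&(P[...,2]<48)&(abs(P[...,1]-100)<50)&(P[...,0]>370)&(P[...,0]<510)
    Q=P[m]
    if len(Q)>100:
        rr=cv2.minAreaRect(Q[:,:2].astype(np.float32));print(t,"level",rr,np.median(Q[:,2]),len(Q))
    m=ok&(P[...,2]>98)&(P[...,1]<-190)&(P[...,1]>-260)&(P[...,0]>500)&(P[...,0]<660)
    Q=P[m]; g=im[m].max(1)
    Q=Q[g<70]
    if len(Q): print(t,"knob n",len(Q),"zmax",Q[:,2].max(),"top:",np.median(Q[Q[:,2]>Q[:,2].max()-4],0),"minmax",Q.min(0),Q.max(0), "px",u[m][g<70].min(),u[m][g<70].max(),v[m][g<70].min(),v[m][g<70].max())
    # bigger obstacles near bolt
    m=ok&(P[...,1]<-235)&(P[...,1]>-340)&(P[...,0]>480)&(P[...,2]>20)
    if m.any(): Q=P[m];print(t,"obst",np.percentile(Q,[1,50,99],axis=0).round(0).tolist())
E
```

```text
w1 bench z -0.41071886279490855 4107
w1 tube [ 5.94601173e+02  5.34161976e-02  7.14522672e+01 -6.34544206e-04] 6378 0.489962980644196
w1 level ((442.6724853515625, 100.081787109375), (110.79522705078125, 24.767499923706055), 4.575723648071289) 40.63189318271432 1670
w1 knob n 259 zmax 130.35319763415703 top: [ 555.72625239 -201.92593215  128.7170102 ] minmax [ 550.03765446 -208.57621556   98.30621592] [ 561.51744996 -196.26250816  130.35319763] px 94 119 184 199
w1 obst [[549.0, -316.0, 22.0], [585.0, -280.0, 64.0], [626.0, -264.0, 90.0]]
w2 bench z -0.425359543625234 3553
w2 level ((442.5766296386719, 100.1858139038086), (110.8133316040039, 25.1236572265625), 4.807783603668213) 40.58303056239984 1416
w2 obst [[547.0, -303.0, 25.0], [547.0, -297.0, 29.0], [548.0, -289.0, 31.0]]
w3 bench z -0.450088572308573 4655
w3 tube [ 5.94622397e+02  5.30355895e-02  7.13986437e+01 -5.08358864e-04] 7342 0.4923088034823084
w3 level ((468.20733642578125, 102.08158111572266), (60.19647216796875, 25.059219360351562), 3.92429256439209) 40.407571175837546 1000
w3 knob n 189 zmax 130.5631132710173 top: [ 556.50001466 -202.06633428  128.77945318] minmax [ 550.80945244 -207.19123964   98.61285871] [ 561.86839738 -196.56719842  130.56311327] px 179 197 101 113
w3 obst [[555.0, -324.0, 23.0], [625.0, -285.0, 79.0], [703.0, -265.0, 250.0]]
```

```bash
python3 - <<'E'
from an import *
for t in ("w1","w3"):
    P,im,d,T,u,v=cloud(t); 
    s=-0.0533; ax=np.array([np.sin(.0533),np.cos(.0533)]); n=np.array([ax[1],-ax[0]])
    D=P[...,:2]-[594.6,0]; a=D@ax; b=D@n
    m=(d>0)&(abs(b)<26)&(P[...,2]>60)
    print(t)
    for lo in list(range(-214,-170,3))+list(range(160,216,3)):
        k=m&(a>=lo)&(a<lo+3)
        if k.sum()>3: print(lo,k.sum(),P[k][:,2].max().round(1),b[k].min().round(1),b[k].max().round(1), np.median(im[k],0))
E
```

```text
w1
-211 11 129.1 -25.7 0.6 [91. 91. 89.]
-208 68 130.2 -25.8 12.4 [158.  157.5 156.5]
-205 108 129.4 -25.8 12.0 [140.  140.  139.5]
-202 103 129.5 -26.0 19.2 [94. 97. 96.]
-199 102 126.5 -25.8 23.9 [158. 157. 156.]
-196 161 92.1 -26.0 24.7 [76. 80. 80.]
-193 31 95.6 -22.0 14.4 [145. 166. 174.]
-190 111 96.6 -24.1 22.5 [179. 206. 215.]
-187 102 97.4 -24.0 22.3 [183.5 210.  219.5]
-184 111 96.9 -25.7 25.3 [188. 213. 222.]
-181 204 97.0 -26.0 25.5 [127.  145.  152.5]
-178 180 96.3 -22.6 22.9 [106.  119.5 122.5]
-175 71 88.4 -16.2 13.1 [214. 216. 210.]
-172 67 89.1 -16.1 12.6 [221. 225. 218.]
160 61 88.1 -16.1 9.5 [203. 208. 201.]
163 65 88.5 -16.0 9.6 [225. 228. 223.]
166 54 88.5 -16.1 8.7 [224.  226.5 221. ]
169 67 89.5 -16.4 8.8 [222. 226. 219.]
172 57 88.6 -16.1 8.7 [221. 225. 219.]
175 56 88.2 -16.3 8.5 [220.5 224.  218.5]
178 60 88.1 -16.2 8.5 [216.5 220.5 214. ]
181 63 88.6 -16.3 8.4 [212. 216. 210.]
184 60 88.4 -16.4 8.3 [218.5 222.5 216. ]
187 60 88.8 -16.1 7.6 [222. 226. 219.]
190 40 88.0 -15.8 7.8 [208. 213. 207.]
193 188 94.4 -22.4 8.0 [88.5 95.  97. ]
196 80 96.2 -22.3 7.1 [
[... 727 characters left out ...]
7. 137.]
-175 77 88.7 -15.2 15.4 [216. 221. 216.]
-172 77 89.6 -15.4 15.2 [224. 228. 225.]
160 82 88.8 -15.7 15.8 [230.5 233.  228.5]
163 79 88.7 -15.8 15.3 [234. 237. 233.]
166 76 88.9 -16.0 15.1 [229. 232. 228.]
169 79 88.9 -16.1 15.0 [233. 235. 231.]
172 67 88.5 -15.4 14.7 [232. 235. 231.]
175 84 88.9 -15.5 14.6 [230.5 232.5 229. ]
178 78 88.2 -15.6 15.6 [231.5 233.5 230.5]
181 71 88.1 -15.8 15.6 [229. 231. 227.]
184 83 89.2 -15.8 15.5 [232. 234. 230.]
187 78 88.6 -16.0 15.1 [230. 233. 229.]
190 57 88.2 -16.1 14.9 [220. 226. 223.]
193 224 90.2 -21.9 22.0 [84.5 91.  92. ]
196 52 88.3 -22.0 22.4 [ 98.5 104.5 104.5]
199 15 83.9 -24.3 23.9 [ 95.  98. 100.]
202 55 84.7 -24.3 24.8 [92. 97. 98.]
```

```bash
python3 - <<'E'
from h import *
from workcell import bot,status
yaw=-.0533; q=quat(down(yaw)); c,s=np.cos(yaw),np.sin(yaw)
p=np.array([556.1,-202.,150])
bot.set_gripper(50)
bot.move_ptp(p,q); p[2]=106; print(bot.move_l(p,feed=80,force_limit=10))
bot.set_gripper(5,grip_force=15); st=status.state();print(st["clock"],st["gripper_width"],st["ft_force"],st["tcp_pos"])
p2=p+34*np.array([-c,-s,0]); r=bot.move_l(p2,feed=30,force_limit=9); st=status.state();print(r,st["clock"],st["gripper_width"],st["ft_force"],st["tcp_pos"],(st["tcp_pos"]-p)@[c,s,0])
snap("scene","s1")
E
python3 - <<'E'
import cv2
im=cv2.imread("pics/s1.png");cv2.imwrite("pics/s1c.png",cv2.resize(im[200:310,380:520],None,fx=5,fy=5,interpolation=cv2.INTER_CUBIC))
E
```

```text
False
8.0667 10.583593430771373 [0.24326738 0.52919943 0.62398665] [ 556.10446374 -201.98418808  106.02104313]
True 8.9167 10.554884872248225 [ 1.85777624 -1.33568117  1.32684313] [ 529.44875919 -200.4917334   106.01406626] -26.693745699478185
```

View pics/s1c.png

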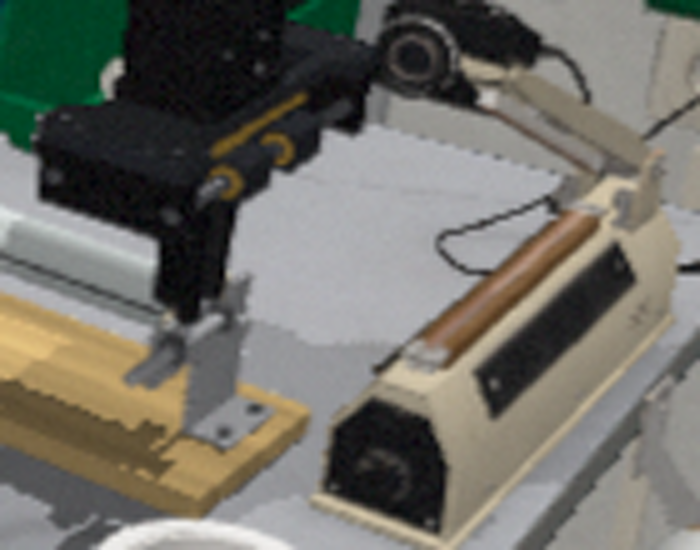

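```bash
python3 - <<'E'
from h import *
from workcell import bot,status
yaw=-.0533; c,s=np.cos(yaw),np.sin(yaw)
p0=np.array([556.1,-202.,106]);ps=status.state()["tcp_pos"]
r=bot.move_l(p0+34*np.array([-c,-s,0]),feed=15,force_limit=16)
st=status.state();print(r,st["clock"],st["gripper_width"],st["ft_force"],st["tcp_pos"],(st["tcp_pos"]-p0)@[c,s,0])
bot.set_gripper(40); st=status.state();print(st["ft_force"],st["tcp_pos"])
p=st["tcp_pos"].copy();p[2]=190;bot.move_l(p,feed=150)
p[1]+=60; bot.move_l(p); snap("wrist","w4");print(status.state()["clock"])
E
```

```text
True 9.2417 10.852888926856728 [ 1.52024839 -1.77463733  0.59697857] [ 529.46956829 -200.53255094  106.01485338] -26.670791606085984
[-0.2634903   0.63832537 -0.25213714] [ 529.62866767 -200.43094404  105.95076231]
11.35
```

View pics/w4.png

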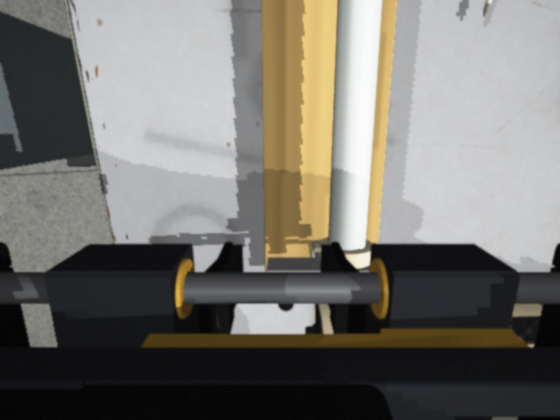

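```bash
python3 - <<'E'
from h import *
from workcell import bot,status
bot.set_gripper(60)
bot.move_ptp([590,-80,290],quat(down(np.pi/2)));snap("wrist","w5");print(status.state()["clock"])
E
python3 - <<'E'
from an import *
P,im,d,T,u,v=cloud("w5")
m=(d>0)&(P[...,2]>98)&(P[...,1]<-190)&(P[...,1]>-260)&(P[...,0]>480)&(P[...,0]<660)&(im.max(-1)<70)
Q=P[m];print(len(Q),np.median(Q[Q[:,2]>Q[:,2].max()-4],0),Q.min(0),Q.max(0))
m=(d>0)&(P[...,2]>62)&(P[...,2]<100)&(abs(P[...,1]-10)<140)&(P[...,0]>560)&(P[...,0]<640)
from scipy.optimize import least_squares
Q=P[m]
def f(p):
    dx=Q[:,0]-p[0]-p[1]*Q[:,1];dz=Q[:,2]-p[2]-p[3]*Q[:,1];return np.hypot(dx/np.hypot(1,p[1]),dz)-16
print(least_squares(f,[600,0.03,72,0],loss="soft_l1").x)
cv2.imwrite("pics/w5c.png",cv2.resize(im[60:235,90:300],None,fx=3.4,fy=3.4,interpolation=cv2.INTER_CUBIC))
E
```

```text
13.3083
215 [ 529.49578513 -200.3602189   129.01820349] [ 523.89752079 -206.09838611   99.37052016] [ 534.6592264  -194.95521575  130.81903416]
[ 5.94594382e+02  5.32990787e-02  7.14283369e+01 -8.16931817e-04]
```

View pics/w5c.png

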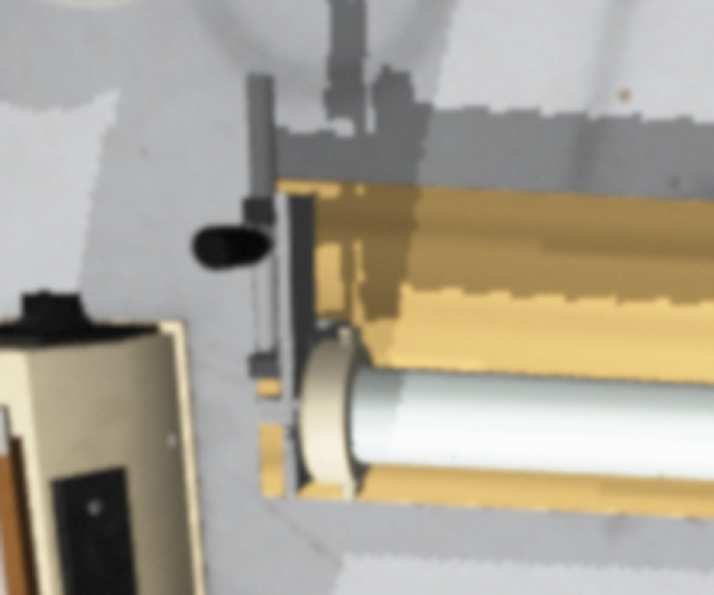

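The picture shows the bolt bar withdrawn from over the pin, with the knob now at (529.5,-200.4) by camera. Travel was about 26.7 mm, not 28, against what felt like a hard stop. I'll regrip and pull harder to be sure.

```bash
python3 - <<'E'
from h import *
from workcell import bot,status
yaw=-.0533; q=quat(down(yaw)); c,s=np.cos(yaw),np.sin(yaw)
bot.set_gripper(45)
p=np.array([530.5,-200.5,145]); bot.move_ptp(p,q); p[2]=106; print(bot.move_l(p,feed=100,force_limit=10))
bot.set_gripper(5,grip_force=35); st=status.state();print(st["clock"],st["gripper_width"],st["ft_force"],st["tcp_pos"])
r=bot.move_l(p+10*np.array([-c,-s,0]),feed=20,force_limit=28)
st=status.state();print(r,st["clock"],st["gripper_width"],st["ft_force"],st["tcp_pos"])
bot.set_gripper(45); st=status.state();print(st["ft_force"],st["tcp_pos"])
p=st["tcp_pos"].copy();p[2]=150;bot.move_l(p,feed=200);print(status.state()["clock"])
E
```

```text
False
16.2667 10.691177203234918 [-1.0912959   0.63033497  1.78225244] [ 530.48109197 -200.51361324  106.08418624]
True 16.5917 10.699030307562603 [ 3.11797663 -2.39941494 -1.88404162] [ 529.50672168 -200.45019599  106.06380852]
[-0.35926251 -1.21065979 -0.19176478] [ 529.05190942 -200.11862663  105.78315565]
17.8333
```

```bash
python3 - <<'E'
from h import *
from workcell import bot,status
yaw=np.radians(94.7); q=quat(down(yaw))
bot.set_gripper(55)
p=np.array([442.6,100.1,75]); bot.move_ptp(p,q); p[2]=9; print(bot.move_l(p,feed=90,force_limit=8))
bot.set_gripper(15,grip_force=15); st=status.state();print(st["clock"],st["gripper_width"],st["ft_force"],st["tcp_pos"])
p[2]=165; bot.move_l(p,feed=180); st=status.state(); print(st["clock"],st["gripper_width"],st["ft_force"]); 
# over the tube
yaw=-.0533; a=8+114; x=594.6+.0533*a; 
p=np.array([x,a,160.]); bot.move_ptp(p,quat(down(yaw)))
st=status.state();print(st["clock"],st["gripper_width"],st["tcp_pos"]); snap("wrist","w6");snap("scene","s2")
E
```

```text
False
21.1 23.84315952216714 [-0.9030548   0.19829475  3.23282788] [442.61692325 100.2036375    9.07499256]
22.1167 23.746799498923103 [-0.08088772  0.02824786 -0.74844616]
23.2083 24.2327202897986 [600.59019357 121.33267454 159.65933702]
```

View pics/w6.png

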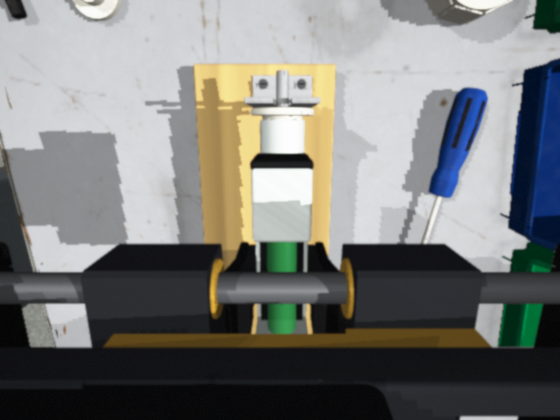

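View pics/s2.png

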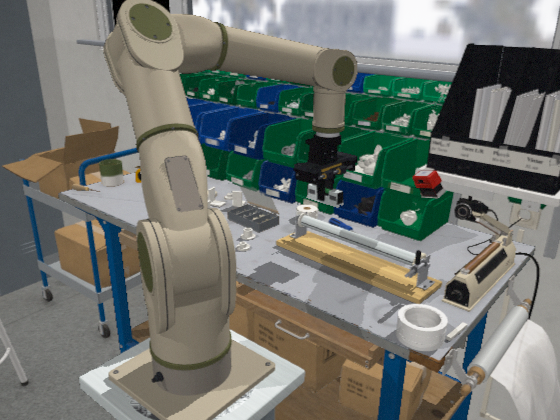

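w6 shows the level (250–313 wide, centred at column 282) lined up with the tube at (283,135). Next I lower it.

```bash
python3 - <<'E'
from h import *
from workcell import bot,status
p=np.array([601.1,122.,98.5]); bot.move_l(p,feed=60); st=status.state(); print(st["clock"],st["tcp_pos"],st["ft_force"])
p[2]=92.3; print(bot.move_l(p,feed=8,force_limit=3)); st=status.state(); print(st["clock"],st["tcp_pos"],st["ft_force"],st["gripper_width"])
snap("wrist","w7");snap("scene","s3")
E
python3 - <<'E'
import cv2
im=cv2.imread("pics/s3.png");cv2.imwrite("pics/s3c.png",cv2.resize(im[160:270,270:410],None,fx=5,fy=5,interpolation=cv2.INTER_CUBIC))
E
```

```text
24.4833 [601.34441464 121.98246406  98.90299767] [ 0.65845188 -0.49671538 -0.68484086]
True
25.1417 [600.9441687  122.03522465  92.93839163] [0.11328525 0.02766676 4.53181276] 23.967547134781256
```

View pics/s3c.png

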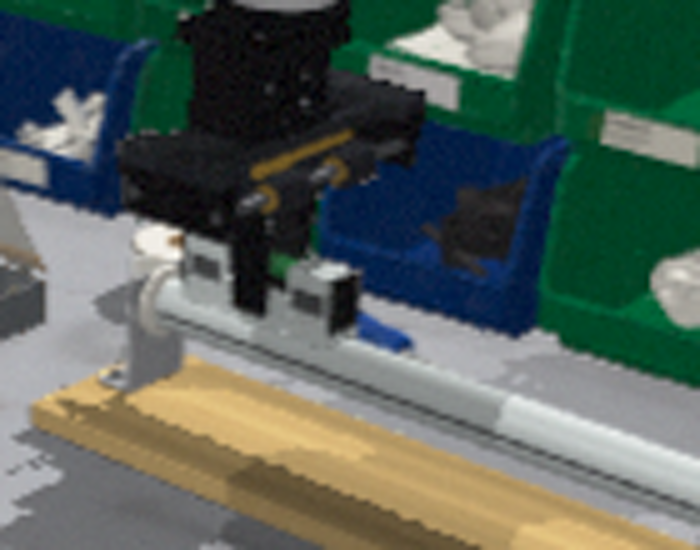

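View pics/w7.png

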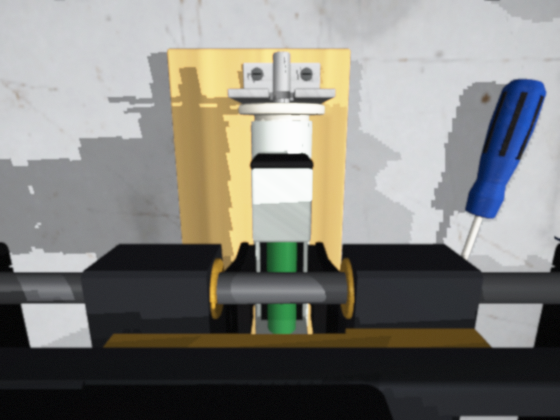

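Seated at z=92.9 (93.5 expected) and centred on the tube. Next I release it in small steps and rise.

```bash
python3 - <<'E'
from h import *
from workcell import bot,status
bot.set_gripper(27); bot.set_gripper(45); st=status.state(); print(st["clock"],st["ft_force"],st["tcp_pos"])
p=st["tcp_pos"].copy(); p[2]=190; bot.move_l(p,feed=130)
c=p.copy(); bot.move_l([595-4,8-40,215],feed=250); snap("wrist","w8");snap("scene","s4"); print(status.state()["clock"],status.state()["tcp_pos"])
E
python3 - <<'E'
import cv2
im=cv2.imread("pics/s4.png");cv2.imwrite("pics/s4c.png",cv2.resize(im[180:300,270:430],None,fx=4.5,fy=4.5,interpolation=cv2.INTER_CUBIC))
E
python3 - <<'E'
from an import *
P,im,d,T,u,v=cloud("w8")
ok=d>0
ax=np.array([np.sin(.0533),np.cos(.0533)]); n=np.array([ax[1],-ax[0]])
D=P[...,:2]-[594.6,0]; a=D@ax; b=D@n
m=ok&(P[...,2]>118)&(P[...,2]<135)&(abs(b)<30)&(a>0)
Q=P[m]; print(len(Q),np.median(Q,0),"a",a[m].min(),a[m].max(),"b",b[m].min(),b[m].max())
A=np.c_[a[m],b[m],np.ones(m.sum())]; print("plane",np.linalg.lstsq(A,Q[:,2],rcond=None)[0])
print(cv2.minAreaRect(np.c_[a[m],b[m]].astype(np.float32)))
E
```

```text
26.25 [ 0.1485691  -0.6407099  -0.00202893] [600.55100981 122.08175442  92.42210885]
28.025 [591.23684963 -29.64109791 214.29970942]
2399 [600.48566967  87.52993599 124.84914476] a 66.2681077381981 118.47870292362228 b -11.310516837960964 13.123419612405481
plane [-5.55602026e-02 -2.06474311e-02  1.29391817e+02]
((92.32881164550781, 0.7039041519165039), (24.432476043701172, 52.19139862060547), 89.52691650390625)
```

View pics/s4c.png

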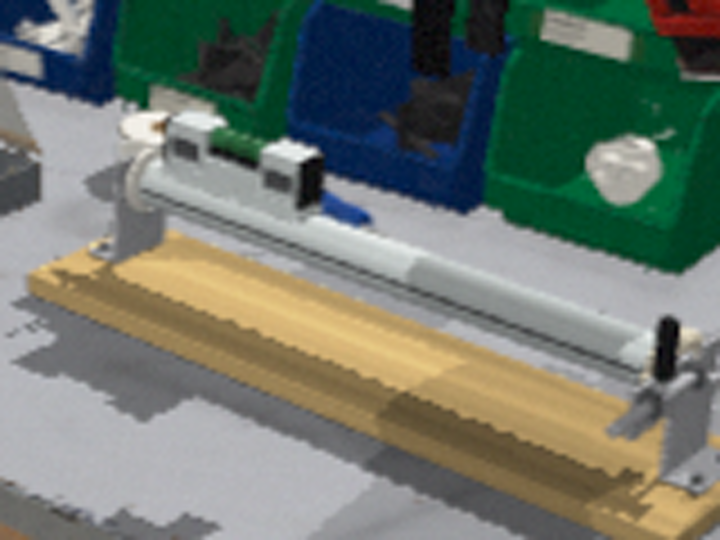

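View pics/w8.png

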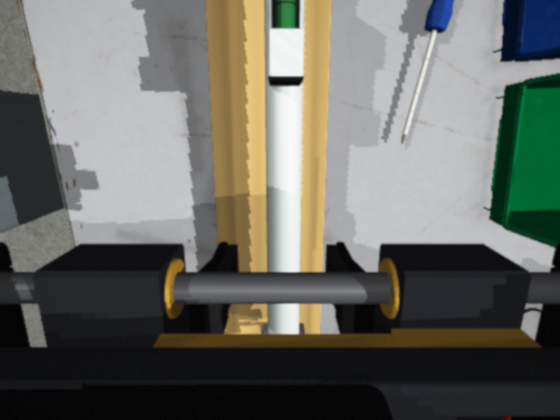

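The level stands on the tube with its near end at a=66, so its centre is about 113 mm from mid-tube. The bolt is clear. Now I refine the tube position and grip.

```bash
python3 - <<'E'
from an import *
from scipy.optimize import least_squares
P,im,d,T,u,v=cloud("w8")
m=(d>0)&(P[...,2]>62)&(P[...,2]<95)&(P[...,1]<60)&(P[...,0]>560)&(P[...,0]<640)
Q=P[m];print(Q[:,1].min(),Q[:,1].max())
def f(p):
    dx=Q[:,0]-p[0]-.0533*Q[:,1];dz=Q[:,2]-p[1];return np.hypot(dx,dz)-16
r=least_squares(f,[595,72],loss="soft_l1");print(r.x,abs(r.fun).mean())
E
python3 - <<'E'
from h import *
from workcell import bot,status
bot.set_gripper(60)
a=8; p=np.array([594.6+.0533*a,a,125.]); bot.move_l(p,feed=150)
p[2]=54; print(bot.move_l(p,feed=60,force_limit=8)); st=status.state(); print(st["clock"],st["tcp_pos"],st["ft_force"])
bot.set_gripper(38,grip_force=10)
bot.set_gripper(34)
st=status.state(); print(st["clock"],st["tcp_pos"],st["ft_force"],st["gripper_width"])
snap("scene","s5")
E
python3 - <<'E'
import cv2
im=cv2.imread("pics/s5.png");cv2.imwrite("pics/s5c.png",cv2.resize(im[180:300,270:430],None,fx=4.5,fy=4.5,interpolation=cv2.INTER_CUBIC))
E
```

```text
-64.00326455504322 59.97437606354349
[594.54919552  71.42570225] 0.4456104938026873
False
30.775 [595.24887179   7.95195807  54.35737409] [-0.65148812 -0.69964225 -0.90345023]
31.875 [595.00108385   7.96732017  53.98959943] [-0.28873611 -0.01843977  0.72407119] 33.89953516177325
```

View pics/s5c.png

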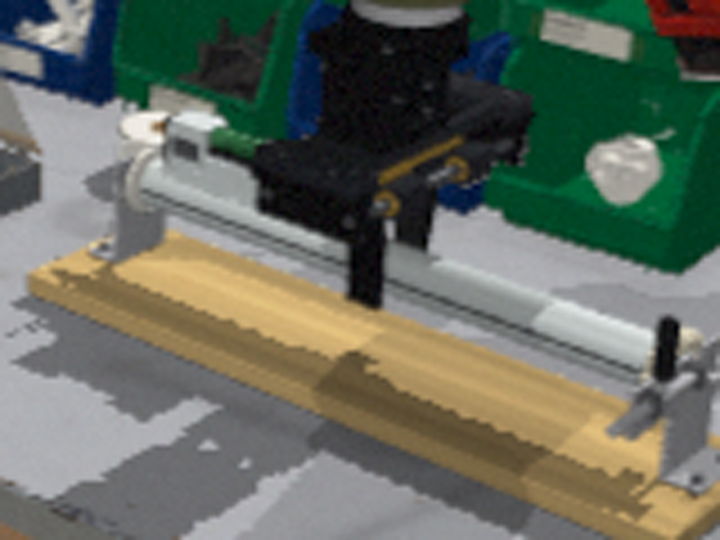

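```bash
python3 - <<'E'
from h import *
from workcell import bot,status
bot.set_gripper(25,grip_force=8); bot.set_gripper(20,grip_force=50)
st=status.state(); print(st["clock"],st["tcp_pos"],st["ft_force"],st["ft_torque"],st["gripper_width"])
p=np.array(st["tcp_pos"]); p[2]+=10; print(bot.move_l(p,feed=12,force_limit=15)); bot.pause(.3)
st=status.state(); print(st["clock"],st["tcp_pos"],st["ft_force"],st["ft_torque"],st["gripper_width"])
snap("scene","s6"); snap("wrist","w9")
E
python3 - <<'E'
import cv2
im=cv2.imread("pics/s6.png");cv2.imwrite("pics/s6c.png",cv2.resize(im[180:300,270:450],None,fx=4.4,fy=4.4,interpolation=cv2.INTER_CUBIC))
E
```

```text
32.3833 [595.03415739   7.99413313  53.99489323] [-0.23661627  0.49930302  0.13833019] [-0.08117185 -0.00527219  0.00409038] 30.71043862771803
False
33.6667 [595.02254042   7.99046227  63.96718218] [ 0.3891721  -0.34256184 -3.1775414 ] [-0.09069697  0.0404134  -0.0519139 ] 30.936422566608655
```

View pics/s6c.png

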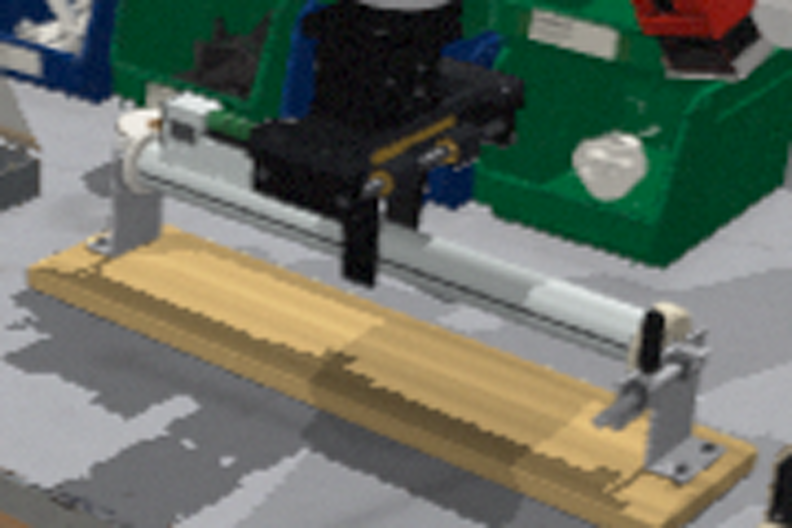

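View pics/w9.png

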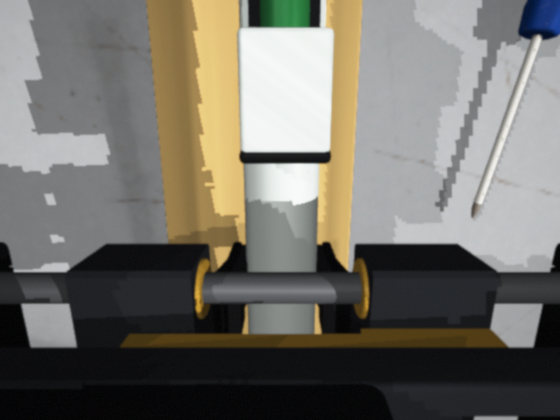

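The tube is lifting evenly with 3.2 N on the wrist, the full weight, and the level is still on. I continue up.

```bash
python3 - <<'E'
from h import *
from workcell import bot,status
p=np.array([595.02,7.99,204.]); print(bot.move_l(p,feed=28,force_limit=15)); bot.pause(.8)
st=status.state(); print(st["clock"],st["tcp_pos"],st["ft_force"],st["ft_torque"],st["gripper_width"],abs(st["dq"]).max())
snap("scene","s7"); snap("wrist","w10"); snap("top","t7")
E
python3 - <<'E'
from an import *
from scipy.optimize import least_squares
P,im,d,T,u,v=cloud("w10"); ok=d>0
ax=np.array([np.sin(.0533),np.cos(.0533)]); n=np.array([ax[1],-ax[0]])
D=P[...,:2]-[594.6,0]; a=D@ax; b=D@n
m=ok&(P[...,2]>262)&(abs(b)<25)&(a>60)
A=np.c_[a[m]-100,b[m],np.ones(m.sum())]; print("level",a[m].min(),b[m].min(),b[m].max(),np.linalg.lstsq(A,P[m][:,2],rcond=None)[0],m.sum())
# tube ends slope via scene/top
for t,c in (("s7","scene"),("t7","top")):
    im,d,T=load(t);cal2=viewer.get_calibration(c);v,u=np.mgrid[0:420,0:560];P=unproj(cal2,T,u,v,d)
    D=P[...,:2]-[594.6,0]; a=D@ax; b=D@n
    for lo,hi in((-170,-50),(-170,-110),(20,60),(-40,40),(175,190),(70,175)):
        m=(d>0)&(abs(b)<9)&(a>lo)&(a<hi)&(P[...,2]>200)&(P[...,2]<300)
        if m.sum()>8: print(c,lo,hi,m.sum(),np.percentile(P[m][:,2],[50,90]).round(1))
s=cv2.imread("pics/s7.png");cv2.imwrite("pics/s7c.png",cv2.resize(s[120:300,260:460],None,fx=3.3,fy=3.3,interpolation=cv2.INTER_CUBIC))
E
```

```text
False
39.7167 [595.02455432   8.00406871 204.00274124] [-0.451988   -0.38424079 -3.94504897] [-0.09917976  0.05040572  0.01185101] 30.681328824394022 0.0018807230017935574
level 66.63489346210238 -11.042143734242586 13.60754349393346 [-6.78530839e-02 -1.12491119e-02  2.73673603e+02] 14177
scene -170 -50 136 [237.2 239. ]
scene -170 -110 73 [237.4 238.9]
scene 20 60 16 [237.4 238.9]
scene -40 40 65 [237.9 290.4]
scene 70 175 106 [267.8 276.7]
top -170 -50 61 [236.3 238.6]
top -170 -110 61 [236.3 238.6]
top 20 60 95 [237.4 291. ]
top -40 40 36 [238.2 292.1]
top 175 190 41 [236.9 275. ]
top 70 175 313 [274.  276.8]
```

View pics/s7c.png

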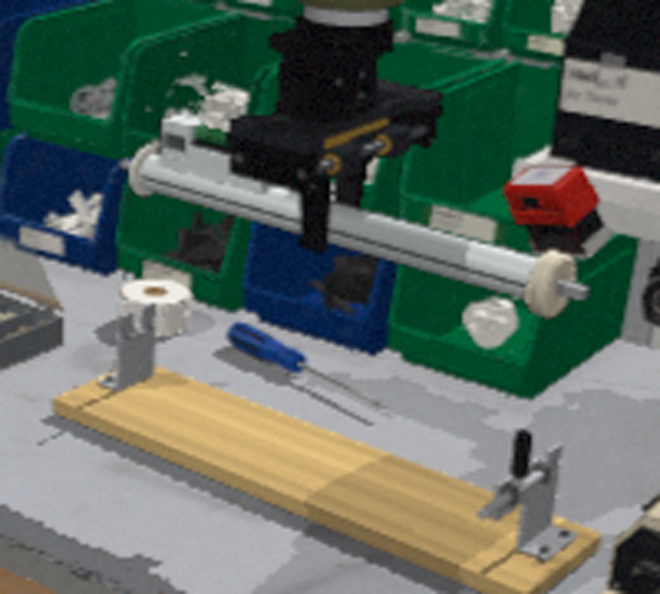

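View pics/t7.png

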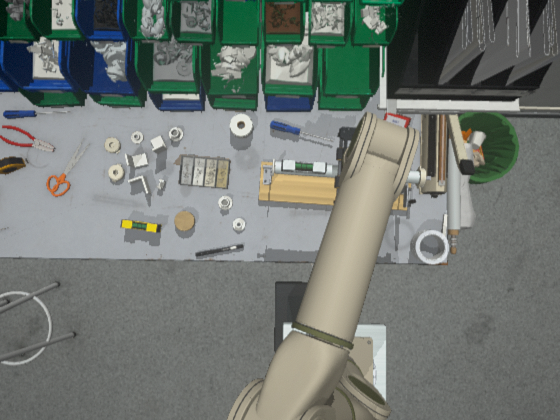

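```bash
python3 - <<'E'
from workcell import bot,status
bot.finish_job(); st=status.state(); print(st["clock"],st["tcp_pos"],st["gripper_width"])
E
```

```text
the job is handed in; nothing more can be done
the job is handed in; nothing more can be done
```

I handed the job in at about 40 s. The tube is held level 150 mm above its brackets, with the spirit level still standing on it.

- **Bolt:** I drew it back to its end stop. Travel measured about 26.7 mm, not the stated 28 mm. A second, firmer pull (28 N limit) stopped in the same place, and the pictures show it clear of the pin.
- **Spirit level:** I set the silver one with black ends groove-down, centred about 113 mm from mid-tube on the half away from the drive. It stood within about 1° of upright before and after the lift.
- **Lift:** I gripped the tube at its middle with 50 N and raised it straight up.
- **Last checks:**
  - Wrist force was 3–4 N, which matches the tube plus the level.
  - Camera heights of the tube agreed to about 1 mm between its ends, and the arm was still.
  - A straight-line fit to the level's top gave a slope of -0.07 along the tube, against -0.06 before the lift. I put this down to the recessed vial, since the tube heights show no tilt.
  - The bystanders and look-alikes appear unmoved in the top picture.

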